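Fish a bearing out of a machine bed's gap with a hooked rod

TASK

A small ball bearing has dropped into the narrow gap of the little machine bed and lies under its headstock. Take the hooked telescopic rod from its stand, reach over the bearing, set the claw down slowly and gently on the pan behind it and rake it out - never with the fingers - until it lies flat on the chip pan wholly clear in front of the gap, then hang the rod back upright in its fork. Press only lightly on the bed, pan and bearing with the rod, and leave the loose things around as they are.

Things in the scene. Friction and masses are not known exactly. Their poses are not given: they have to be found in the camera images.
- bed: Small grey machine bed, fixed, in a dark chip pan. Origin on the bench (z = 0) on the gap's centre line; x runs along the gap, inwards from the mouth, y left. Two rails, x -70 to 95 mm, each 34 wide, tops 86 above the bench, leave a gap 36 wide (y -18 to 18), open at x = -70, closed by a wall at x = 80. From x = -70 to 20 the gap is open above; from x = 20 inwards the headstock bridges it.
- headstock_edge (a point): Middle of the headstock's lower front edge over the gap: 20 mm inwards of the bed's origin, 54 mm above the bench. Under the headstock (x = 20 to 80 mm in the bed's frame) the gap is free from its floor up to this height. The headstock's top is 116 mm above the bench, its boss reaches 134 mm. Axes as the bed's.
- pan_front (a point): Centre of the flat pan in front of the gap, on its top face, which is 6 mm above the bench and is the floor of the gap too; 110 mm outwards (-x) of the bed's origin. The pan is flat from the mouth (40 mm inwards of here) to a rim 12 mm above the bench 39 mm outwards; side rims at y = -75 and 75. Axes as the bed's.
- bearing_mid (a point): Centre of the ball bearing to be fished out: 28 mm across, 8 mm thick, about 40 g, lying flat (its z axis up) on the floor of the gap under or at the edge of the headstock, its centre 18 to 46 mm inwards of the bed's origin and at most 3 mm off the centre line. At least 20 mm are free between it and the gap's closed end.
- rod_grip (a point): Centre of the hooked rod's black upright handle, 22 x 22 mm square, 56 mm tall, 200 g in all. z up, x in the direction of the foot. The claw's lower edge is 162 to 202 mm below this point: the telescope is drawn out by an amount that differs each time and is not measured, so feel for it. It is stiff and keeps its length up to about 45 N.
- stand_seat (a point): Centre of the fork's top face on the fixed stand, 190 mm above the bench; the rod hangs here by its collar. The slot, 18 mm wide, opens towards -x; prongs end 28 mm from here in -x, the slot's closed end is 9.5 mm away in +x. Plate 6 mm thick, y -27 to 27. Post at y = 55 to 69, no higher. Base 10 mm thick, x -50 to 50, y -40 to 80. Rod's foot starts roughly along +x.
- rod: The rod; origin under its collar (40 mm across), 32 mm below the handle's centre, axes alike. Below: a tube 12 mm thick (clamp ring 15 mm), then an 8 mm bar bent forward (+x) into a foot 16 mm above the claw's edge; its end block, 10 long, tops at 22 mm. The claw points down: a plate 22 mm wide (y), 6 thick (x), 66 mm in front of the axis; a spring lets it give 3.5 mm (8 N).
- spanner: A bystander: combination spanner, loose on the bench, origin at the middle of its underside; to be left alone.
- big_bearing: A bystander: large loose ball bearing, loose on the bench, origin at the middle of its underside; to be left alone.
- tape: A bystander: roll of black tape, loose on the bench, origin at the middle of its underside; to be left alone.
- bearing: The same ball bearing; origin at the middle of its underside.
Mind the look-alikes: they are no part of the job. Leave any orange look-alike of the part that bears stand_seat alone.

How it is judged:
By the outcome, as a careful person would: the job done as asked, in the order asked, and still so for the second after the job is handed in, with the robot touching nothing.
It also fails if it takes over 64 s, if anything falls off the work surface, if the arm or the gripper's body presses on something with over 40 N, if the wrist force passes 120 N, or if a joint passes its speed limit or range.

ROBOT

A 6-joint arm with a two-finger parallel gripper is mounted at the origin on a cart in front of the work surface, level with it; the furniture and walls round the work are solid. World frame = base frame: x ahead of the robot, y to its left, z up, the work surface at z = 0. Lengths are in mm, angles in degrees, forces in N, time in s.
With the tool pointing down it reaches from about 300 to 1000 mm from the base axis. Payload 5.1 kg.
Tool frame: the origin (TCP) lies on the centre line of the jaws, within the pads' length; the fingertips stand 14 mm ahead of it and the grasp point (between the pads) lies 5 mm behind it; z points along the fingers, y is the line along which they close (so a half turn about z gives the same grasp; the last joint's range is limited). The gripper opens to 95 mm and grips with 3 to 60 N. Pads are 20 mm wide; open, the fingers measure 119 mm over their backs; the gripper's body (75 mm by 180 mm) begins 59 mm behind the grasp point.
Start: joints at [62.017, 7.093, 94.555, -0, 78.352, -4.733], TCP at [256.609, 597.19, 199.356] pointing down, gripper open.
Joint ranges: [-149.61, 149.61], [-58.7, 133.49], [1.44, 155.28], [-77.14, 257.14], [18.33, 153.61], [-166.67, 166.67]. Speed limits (degrees/s): [147.25, 147.25, 180, 180, 180, 180].

INTERFACE

Orientations are given as a 3x3 rotation matrix whose columns are the frame's x, y, z axes.
In Python, from rig import r, optics gives the robot as it stands.
- The arm moves only by the shell command python3 -m creep 'ROWS' [FORCE]. ROWS is JSON, a list of rows, each a list of 7 numbers: the turn, a rotation vector about the world's x, y, z in degrees, then the shift along the world's x, y, z in m, then the finger opening in m, from 0 to 0.0951. In form: [[ax, ay, az, dx, dy, dz, claw], ...]. A call has exactly 10 rows; each row is the pose to reach, as a shift and turn from the pose commanded when the call began; what a row does not reach only later rows make up. A row lasts 1/12 s, in which the tool goes at most 41.7 mm and 7.16 degrees, less where a joint would pass 70% of its speed; a pose out of reach is approached as far as the arm can. A call with a gripper value outside its range is refused whole. The fingers move at their own pace and stop on an object; FORCE is the grip in N (left out, the last holds). Time passes only in rows, so rows that repeat a pose let the fingers close, or fill a call up. It gives the time, the measured TCP pose, the force, the opening and the grip force at its end, in the units of the state.
- r.observe(): the state, without advancing time (a new reading comes with each control period).
- optics.grab_frame(name): name is "scene" or "top"; returns the picture (400x640x3 uint8, red, green, blue); there is no depth.
- optics.camera_params(name): a dict with "fx", "fy", "cx", "cy" (pixels), "distortion" ([k1, k2, p1, p2, k3] as OpenCV has them; the pictures are not rectified), "rvec" (rotation vector, rad) and "tvec" (3), from world to camera coordinates, as OpenCV has them. Camera axes: x right, y down, z forward; pixel columns grow to the right and rows downward; lengths in mm; the calibration is good to about 2 mm. A picture is of the moment at which its call begins. camera_params takes no time and is no camera call.
- r.hand_in(): hands the job in; it is judged then, once.
The state is a dict: "clock": time; "qpos": joint angles; "qvel": joint speeds; "tau": joint torques, N m; "tool_pos": TCP position; "orientation": TCP orientation; "ft_force": force on the tool from outside, world axes, zero at the start; "moment": the same for the moment, N m; "grip_width": opening from 0.0 (shut) to 1.0 (fully open); "finger_force": force on a finger pad.
Only numpy, scipy, OpenCV 4.12 (cv2) and the standard library are available. Lean on these libraries where they do the work, as an engineer would, in place of code of your own. Each camera call takes 0.05 s, during which the arm holds its last target. There are 200 camera calls.

## Working session

There is one attempt and no reset: what is moved stays moved. The work goes in short steps, Python scripts to look and compute and a shell command to move; the robot and the scene stay as the last step left them, time stands still between calls to the robot, and variables do not carry over. Pictures are saved under pics/ and viewed, at most 10 in all, crops included, and the job is handed in when it is done.

```bash
mkdir -p pics; ls
python3 - <<'E'
from rig import r, optics
import cv2, numpy as np
s=r.observe(); print({k:np.round(v,3).tolist() for k,v in s.items()})
for n in ("scene","top"):
    im=optics.grab_frame(n); cv2.imwrite(f"pics/{n}0.png",im[:,:,::-1])
    print(n,optics.camera_params(n))
E
```

```text
pics
{'clock': 0.0, 'qpos': [62.018, 7.134, 94.633, -0.0, 78.351, -4.732], 'qvel': [-0.022, 0.094, 0.004, 0.059, 0.029, 0.024], 'tau': [0.002, -41.761, -35.993, 0.078, 0.049, -0.0], 'tool_pos': [256.291, 596.614, 198.087], 'orientation': [[-0.919, 0.395, -0.001], [0.395, 0.919, -0.002], [0.0, -0.002, -1.0]], 'ft_force': [0.371, 0.94, 0.253], 'moment': [0.019, 0.015, 0.042], 'finger_force': 0.0, 'grip_width': 1.002}
scene {'fx': 367.68988910803637, 'fy': 367.68988910803637, 'cx': 318.35449254980165, 'cy': 195.97561015799477, 'distortion': array([-0.08626556,  0.        ,  0.        ,  0.        ,  0.        ]), 'rvec': array([ 1.99139658, -0.47777215,  0.26725595]), 'tvec': array([-355.88732575,  321.93609002,  741.24147601])}
top {'fx': 399.62729590509196, 'fy': 399.62729590509196, 'cx': 316.4194587032961, 'cy': 199.3387279636331, 'distortion': array([0.03448678, 0.        , 0.        , 0.        , 0.        ]), 'rvec': array([ 2.16475513, -2.16553156,  0.10220521]), 'tvec': array([ 251.66483959,  540.21545266, 1172.18196017])}
```

View pics/scene0.png

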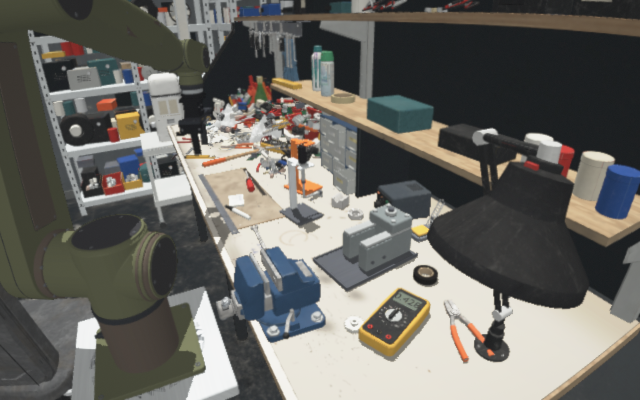

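View pics/top0.png

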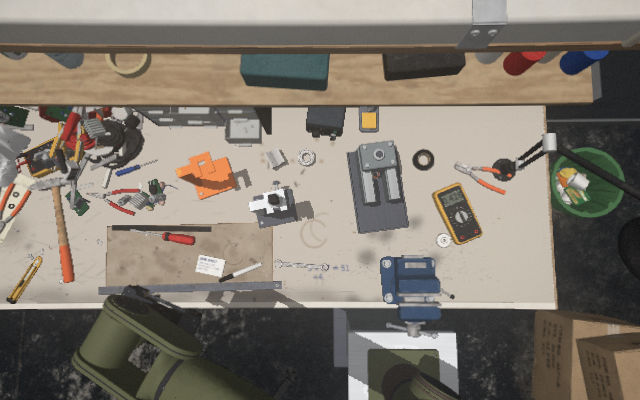

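The scene view shows the bed around (370,245), a white/grey stand with its base at (300,213), and an orange look-alike behind it at (303,185). The top view shows the bed at (380,188), the real stand at (273,205) with a black handle at about (275,200), and the orange look-alike at (207,173).

```bash
cat > h.py <<'E'
import numpy as np, cv2
from rig import r, optics
def cam(n):
    p=optics.camera_params(n)
    K=np.array([[p['fx'],0,p['cx']],[0,p['fy'],p['cy']],[0,0,1]]);R=cv2.Rodrigues(p['rvec'])[0]
    return K,np.array(p['distortion']),R,np.array(p['tvec']).reshape(3)
def ray(n,uv):
    K,d,R,t=cam(n); q=cv2.undistortPoints(np.array([[uv]],float),K,d)[0,0]
    v=R.T@np.array([q[0],q[1],1]); return -R.T@t, v/np.linalg.norm(v)
def onz(n,uv,z):
    c,v=ray(n,uv); return c+v*(z-c[2])/v[2]
def tri(a,b):
    (c1,v1),(c2,v2)=ray('scene',a),ray('top',b)
    s=np.linalg.lstsq(np.c_[v1,-v2],c2-c1,rcond=None)[0]
    p,q=c1+s[0]*v1,c2+s[1]*v2
    return (p+q)/2,np.linalg.norm(p-q)
def proj(n,P):
    K,d,R,t=cam(n); return cv2.projectPoints(np.array(P,float).reshape(-1,3),cv2.Rodrigues(R)[0],t,K,d)[0][:,0]
E
python3 - <<'E'
import cv2,numpy as np
a=cv2.imread('pics/top0.png')[145:245,240:430]; b=cv2.imread('pics/scene0.png')
b1=b[125:230,265:345]; b2=b[195:295,305:430]
cv2.imwrite('pics/c_top.png',cv2.resize(a,None,fx=4.2,fy=4.2,interpolation=cv2.INTER_CUBIC))
x=cv2.resize(b1,None,fx=4,fy=4,interpolation=cv2.INTER_CUBIC);y=cv2.resize(b2,None,fx=3.6,fy=3.6,interpolation=cv2.INTER_CUBIC)
o=np.zeros((420,x.shape[1]+y.shape[1],3),np.uint8);o[:x.shape[0],:x.shape[1]]=x;o[:y.shape[0],x.shape[1]:]=y
cv2.imwrite('pics/c_sc.png',o);print(o.shape)
E
```

```text
(420, 770, 3)
```

View pics/c_top.png

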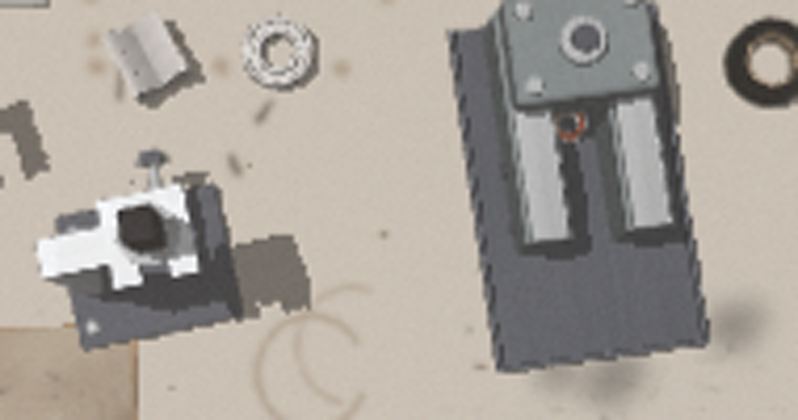

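View pics/c_sc.png

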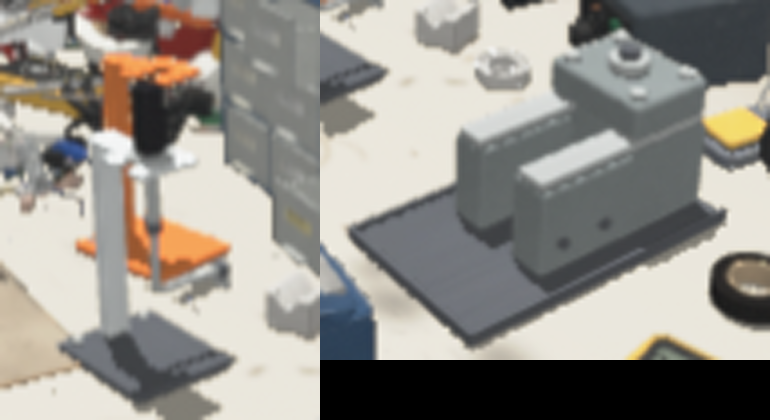

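```bash
cat > m.py <<'E'
from h import *
T=lambda u,v:(240+(u+.5)/4.2-.5,145+(v+.5)/4.2-.5)
def p(name,u,v,z): print(name,np.round(onz('top',T(u,v),z)[:2],1))
for n,u,v in [('LfrontL',525,243),('LfrontR',569,238),('RfrontL',627,232),('RfrontR',671,226),('Linner far',557,110),('Router far',655,95)]: p(n,u,v,86)
for n,u,v in [('pan bl',500,371),('pan br',708,345),('pan tl',449,32)]: p(n,u,v,12)
for n,u,v in [('hs fl',518,106),('hs fr',655,88)]: p(n,u,v,116)
p('boss',584,40,134)
p('bearing ring',571,124,12)
im=cv2.imread('pics/top0.png').astype(int); 
m=((im.max(2)<75)).astype(np.uint8); m[:185]=0;m[212:]=0;m[:,:262]=0;m[:,286:]=0
# handle: darkest brownish blob
n,l,st,c=cv2.connectedComponentsWithStats(m); print([(st[i].tolist(),c[i].round(1).tolist()) for i in range(1,n)])
for n,u,v in [('foot tip',152,158)]: p(n,u,v,30)
for n,u,v in [('post l1',36,243),('post l2',44,277),('fork tr',186,185),('fork br prong',197,270),('prong L end l',113,288),('prong L end r',141,284),('prong R end',172,275)]: p(n,u,v,190)
for n,u,v in [('base bl',82,349),('base br',243,316),('base tr',214,183)]: p(n,u,v,10)
p('handle',142,228,250)
im=cv2.imread('pics/scene0.png').astype(int); m=(im.max(2)<50).astype(np.uint8); m[:140]=0;m[166:]=0;m[:,:297]=0;m[:,:][:,320:]=0
n,l,st,c=cv2.connectedComponentsWithStats(m); print([(st[i].tolist(),c[i].round(1).tolist()) for i in range(1,n)])
E
python3 m.py
```

```text
LfrontL [525.3 113.4]
LfrontR [528.7  83.6]
RfrontL [532.8  44.2]
RfrontR [536.8  14.4]
Linner far [616.8  90.5]
Router far [627.   23.4]
pan bl [440.  124.2]
pan br [458.7 -25. ]
pan tl [687.8 158.9]
hs fl [614.3 120.4]
hs fr [626.2  29.1]
boss [655.   78.5]
bearing ring [619.4  70.6]
[([285, 190, 1, 1, 1], [285.0, 190.0]), ([268, 194, 11, 11, 93], [273.3, 199.0]), ([285, 194, 1, 1, 1], [285.0, 194.0]), ([265, 211, 1, 1, 1], [265.0, 211.0]), ([275, 210, 5, 2, 8], [277.2, 210.6]), ([281, 211, 1, 1, 1], [281.0, 211.0]), ([284, 211, 1, 1, 1], [284.0, 211.0])]
foot tip [592.1 373.9]
post l1 [515.7 427.4]
post l2 [494.6 422.1]
fork tr [551.8 335. ]
fork br prong [498.9 327.7]
prong L end l [487.8 379.5]
prong L end r [490.2 362.2]
prong R end [495.8 343.1]
base bl [455.9 425.2]
base br [479.6 309.1]
base tr [576.6 330.8]
handle [518.7 355. ]
[([298, 146, 19, 17, 161], [304.6, 153.8])]
```

Candidates: rod/stand at top (273,199) and scene (305,154), white fork with a grey base. The orange look-alike stand is at top (207,173) and scene (303,185), and I leave it alone. The loose large bearing is at top (307,158). The target bearing, with its red ring, shows at top (376,174) just in front of the headstock. I choose the white fork stand and the red-ringed bearing. Next I check the bearing and rod length closely.

Run:
```python
from h import *
a=cv2.imread('pics/top0.png')
b=cv2.imread('pics/scene0.png')
x=cv2.resize(a[160:195,358:394],None,fx=11,fy=11,interpolation=cv2.INTER_NEAREST)
y=cv2.resize(b[140:205,290:328],None,fx=9,fy=9,interpolation=cv2.INTER_NEAREST)
o=np.zeros((590,x.shape[1]+y.shape[1],3),np.uint8);o[:x.shape[0],:x.shape[1]]=x;o[:y.shape[0],x.shape[1]:]=y
cv2.imwrite('pics/c2.png',o);print(o.shape,x.shape)
for z in (250,222,190,80,60,50,40,30,20): print(z,proj('scene',[519.5,357,z])[0].round(1),proj('top',[519.5,357,z])[0].round(1))
h=a.astype(int); s=h[165:185,365:388]; m=(s[:,:,2]-s[:,:,0]>30); v,u=np.nonzero(m)
print('red px',u.min()+365,u.max()+365,v.min()+165,v.max()+165)
for uv in [(u.mean()+365,v.max()+165),(u.mean()+365,v.mean()+165),(u.min()+365,v.mean()+165),(u.max()+365,v.mean()+165)]: print(onz('top',uv,14).round(1))
```

```text
(590, 738, 3) (385, 396, 3)
250 [300.9 145.3] [272.6 198.6]
222 [301.2 154. ] [273.9 199.8]
190 [301.7 163.7] [275.3 201. ]
80 [303.  195.2] [279.5 204.7]
60 [303.2 200.7] [280.2 205.4]
50 [303.3 203.4] [280.6 205.6]
40 [303.5 206.1] [280.9 205.9]
30 [303.6 208.7] [281.2 206.2]
20 [303.7 211.4] [281.5 206.5]
red px 372 378 172 177
[610.2  70.2  14. ]
[616.2  70.1  14. ]
[616.2  81.8  14. ]
[616.2  63.5  14. ]
```

View pics/c2.png

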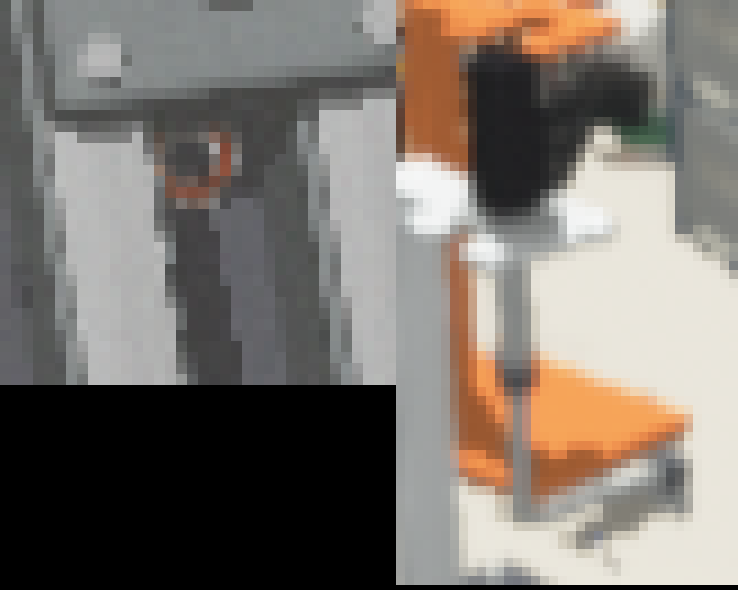

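```bash
python3 -m creep '[[0,0,-7,0,0,0.02,0.095],[0,0,-14,0.02,-0.02,0.05,0.095],[0,0,-20,0.045,-0.045,0.08,0.095],[0,0,-26,0.07,-0.07,0.11,0.095],[0,0,-32,0.1,-0.095,0.11,0.095],[0,0,-38,0.13,-0.12,0.11,0.095],[0,0,-44,0.16,-0.145,0.11,0.095],[0,0,-50,0.19,-0.17,0.11,0.095],[0,0,-54,0.22,-0.195,0.11,0.095],[0,0,-54.4,0.245,-0.22,0.11,0.095]]' 5
```

```text
clock: 0.93
tool_pos: [503.1, 375.4, 308.7]
orientation: [[-0.211, 0.978, -0.0], [0.978, 0.211, -0.001], [-0.0, -0.001, -1.0]]
ft_force: [0.4, 0.7, -0.0]
grip_width: 1.001
finger_force: 0.0
```

The left crop shows the target bearing's red ring at top px (372..378, 172..177), just ahead of the headstock lip. The right crop shows the rod's bar ending at scene px (304,197), with the foot tip and claw at about (321,195), so the rod is near its shortest. The handle centre is at about (302.4,154).

```bash
python3 -m creep '[[0,0,0,0.017,-0.022,0,0.095],[0,0,0,0.017,-0.022,-0.01,0.095],[0,0,0,0.017,-0.022,-0.03,0.095],[0,0,0,0.017,-0.022,-0.05,0.095],[0,0,0,0.017,-0.022,-0.07,0.095],[0,0,0,0.017,-0.022,-0.085,0.095],[0,0,0,0.017,-0.022,-0.09,0.095],[0,0,0,0.017,-0.022,-0.09,0.06],[0,0,0,0.017,-0.022,-0.09,0.045],[0,0,0,0.017,-0.022,-0.09,0.045]]' 5
python3 - <<'E'
from h import *
im=optics.grab_frame('scene'); t=optics.grab_frame('top')
x=cv2.resize(im[100:210,255:345,::-1],None,fx=5,fy=5,interpolation=cv2.INTER_CUBIC);y=cv2.resize(t[165:235,235:305,::-1],None,fx=5,fy=5,interpolation=cv2.INTER_CUBIC)
o=np.zeros((550,800,3),np.uint8);o[:x.shape[0],:x.shape[1]]=x;o[:y.shape[0],450:800]=y
cv2.imwrite('pics/g1.png',o)
for z in (70,60,50,40,30,20):print(z,proj('scene',[518.5+66*.978,355+13.7,z])[0].round(1))
E
```

```text
clock: 1.77
tool_pos: [519.2, 355.8, 221.0]
orientation: [[-0.214, 0.977, 0.002], [0.977, 0.214, 0.001], [0.001, 0.002, -1.0]]
ft_force: [0.3, 0.6, 0.5]
grip_width: 0.847
finger_force: 0.0
70 [319.  192.5]
60 [319.  195.1]
50 [319.1 197.8]
40 [319.2 200.4]
30 [319.2 203. ]
20 [319.3 205.6]
```

View pics/g1.png

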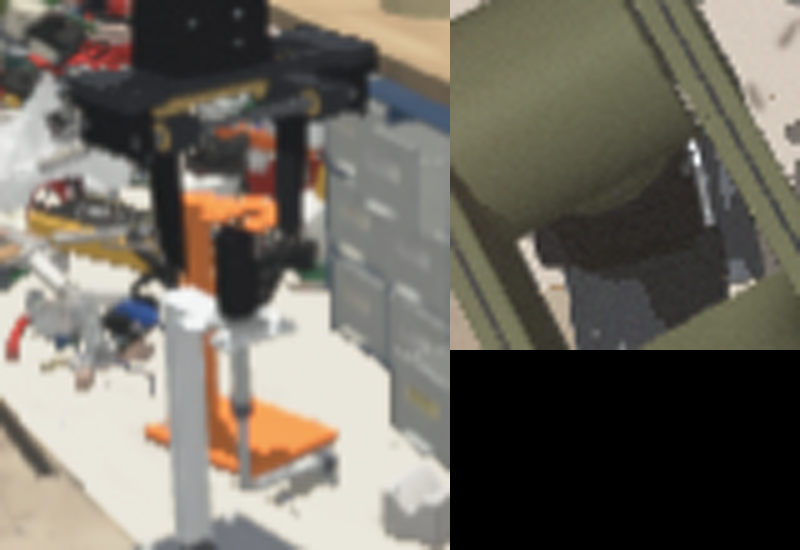

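The scene crop shows the open fingers at crop x 168 and 292 straddling the handle at (237,265). The claw's bottom is at about scene row 197, so z ≈ 52. I close softly.

```bash
python3 -m creep '[[0,0,0,0,0,-0.002,0.05],[0,0,0,0,0,-0.002,0.04],[0,0,0,0,0,-0.002,0.03],[0,0,0,0,0,-0.002,0.02],[0,0,0,0,0,-0.002,0.015],[0,0,0,0,0,-0.002,0.015],[0,0,0,0,0,-0.002,0.015],[0,0,0,0,0,-0.002,0.015],[0,0,0,0,0,-0.002,0.015],[0,0,0,0,0,-0.002,0.015]]' 4
```

```text
clock: 2.7
tool_pos: [518.8, 355.3, 217.6]
orientation: [[-0.214, 0.977, 0.0], [0.977, 0.214, 0.0], [0.0, 0.001, -1.0]]
ft_force: [1.1, 0.4, 0.7]
grip_width: 0.234
finger_force: 4.0
```

```bash
python3 -m creep '[[0,0,0,0,0,0,0.01],[0,0,0,0,0,0,0.01],[0,0,0,0,0,0,0.01],[0,0,0,0,0,0,0.01],[0,0,0,0,0,0.004,0.01],[0,0,0,0,0,0.01,0.01],[0,0,0,0,0,0.017,0.01],[0,0,0,0,0,0.022,0.01],[0,0,0,0,0,0.025,0.01],[0,0,0,0,0,0.025,0.01]]' 45
```

```text
clock: 3.53
tool_pos: [519.0, 355.5, 243.8]
orientation: [[-0.214, 0.977, 0.002], [0.977, 0.214, 0.001], [0.001, 0.002, -1.0]]
ft_force: [1.4, 0.6, -1.6]
grip_width: 0.227
finger_force: 45.0
```

```bash
python3 -m creep '[[0,0,0,-0.006,-0.0013,0,0.01],[0,0,0,-0.016,-0.0035,0,0.01],[0,0,0,-0.030,-0.0066,0,0.01],[0,0,0,-0.046,-0.0101,0,0.01],[0,0,0,-0.062,-0.0136,0,0.01],[0,0,0,-0.078,-0.0171,0,0.01],[0,0,0,-0.094,-0.0206,0,0.01],[0,0,0,-0.108,-0.0236,0,0.01],[0,0,0,-0.118,-0.0258,0,0.01],[0,0,0,-0.122,-0.0267,0.005,0.01]]' && python3 -m creep '[[0,0,0,0,-0.004,0.012,0.01],[0,0,-0.5,0.006,-0.016,0.026,0.01],[0,0,-1,0.02,-0.04,0.036,0.01],[0,0,-2,0.04,-0.075,0.04,0.01],[0,0,-3,0.062,-0.115,0.04,0.01],[0,0,-4,0.085,-0.158,0.04,0.01],[0,0,-5,0.108,-0.2,0.04,0.01],[0,0,-5.4,0.127,-0.235,0.04,0.01],[0,0,-5.4,0.14,-0.257,0.04,0.01],[0,0,-5.4,0.1435,-0.2655,0.04,0.01]]'
python3 - <<'E'
from h import *
s=r.observe();print(s['tool_pos'],s['ft_force'])
t=optics.grab_frame('top')[:,:,::-1];im=optics.grab_frame('scene')[:,:,::-1]
x=cv2.resize(t[140:250,335:425],None,fx=5,fy=5,interpolation=cv2.INTER_CUBIC);y=cv2.resize(im[190:300,310:420],None,fx=3.1,fy=3.1,interpolation=cv2.INTER_CUBIC)
cv2.imwrite('pics/b1.png',np.hstack([x,np.vstack([y,np.zeros((x.shape[0]-y.shape[0],y.shape[1],3),np.uint8)])]))
E
```

```text
clock: 4.37
tool_pos: [394.3, 327.7, 246.1]
orientation: [[-0.215, 0.977, -0.002], [0.977, 0.215, -0.001], [-0.001, -0.003, -1.0]]
ft_force: [0.7, -0.7, -2.3]
grip_width: 0.227
finger_force: 45.0
clock: 5.2
tool_pos: [542.9, 57.5, 288.4]
orientation: [[-0.115, 0.993, 0.002], [0.993, 0.115, -0.003], [-0.003, 0.002, -1.0]]
ft_force: [-1.3, 0.9, -1.9]
grip_width: 0.224
finger_force: 45.0
[542.86705622  57.54326555 288.36952777] [-1.30498535  0.88844234 -1.94163772]
```

View pics/b1.png

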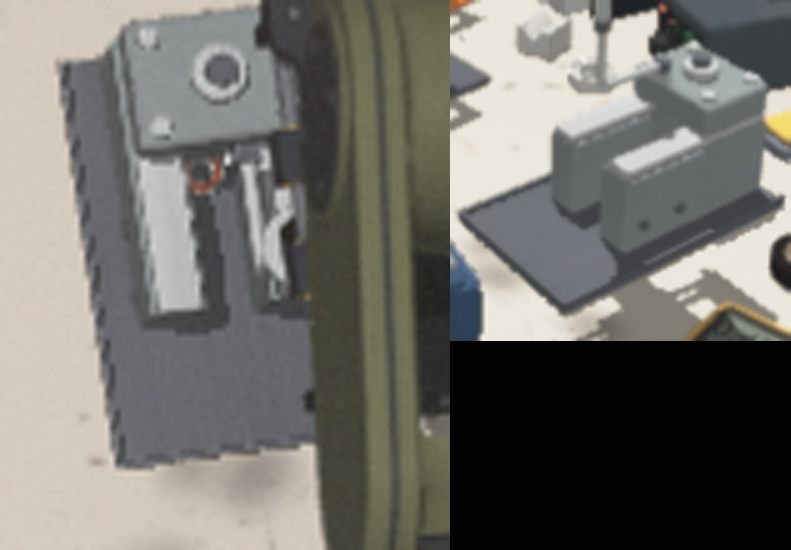

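The top crop shows the foot near the gap at (255..285,150..270), partly hidden by the arm, with the bearing's red ring at (203,178). In the scene crop the rod is at (602,40) over the bed's far side. The arm was still swinging, so I let it settle and then measure.

```bash
python3 -m creep '[[0,0,0,0,0,0,0.01],[0,0,0,0,0,0,0.01],[0,0,0,0,0,0,0.01],[0,0,0,0,0,0,0.01],[0,0,0,0,0,0,0.01],[0,0,0,0,0,0,0.01],[0,0,0,0,0,0,0.01],[0,0,0,0,0,0,0.01],[0,0,0,0,0,0,0.01],[0,0,0,0,0,0,0.01]]'
python3 - <<'E'
from h import *
s=r.observe();p=s['tool_pos'];print(p,s['ft_force'])
t=optics.grab_frame('top')[:,:,::-1];im=optics.grab_frame('scene')[:,:,::-1]
x=cv2.resize(t[150:220,358:408],None,fx=8,fy=8,interpolation=cv2.INTER_NEAREST);y=cv2.resize(im[165:240,330:395],None,fx=6,fy=6,interpolation=cv2.INTER_NEAREST)
h=max(x.shape[0],y.shape[0]);f=lambda a:np.vstack([a,np.zeros((h-a.shape[0],a.shape[1],3),np.uint8)])
cv2.imwrite('pics/b2.png',np.hstack([f(x),f(y)]));print(x.shape,y.shape)
a=s['orientation'][:,1]
for L in (162,170,180):
  ze=p[2]+5-L
  for d,z in ((66,ze),(71,ze+22),(0,ze+16)):
    P=[p[0]+a[0]*d,p[1]+a[1]*d,z]; print(L,d,proj('scene',P)[0].round(1),proj('top',P)[0].round(1))
E
```

```text
clock: 6.13
tool_pos: [540.1, 63.0, 287.3]
orientation: [[-0.121, 0.993, -0.0], [0.993, 0.121, 0.0], [0.0, -0.0, -1.0]]
ft_force: [-0.1, -0.1, -1.8]
grip_width: 0.229
finger_force: 45.0
[540.09955724  63.00098877 287.32794946] [-0.11237287 -0.13185729 -1.82692665]
(560, 400, 3) (450, 390, 3)
162 66 [375.9 213.8] [381.5 172. ]
162 71 [377.8 206. ] [382.5 168.8]
162 0 [356.6 215.7] [385.7 194.9]
170 66 [375.8 216.4] [381.  172.5]
170 71 [377.7 208.6] [382.  169.3]
170 0 [356.5 218.4] [385.3 195.3]
180 66 [375.6 219.6] [380.5 173.1]
180 71 [377.4 211.9] [381.4 170. ]
180 0 [356.4 221.8] [384.7 195.7]
```

View pics/b2.png

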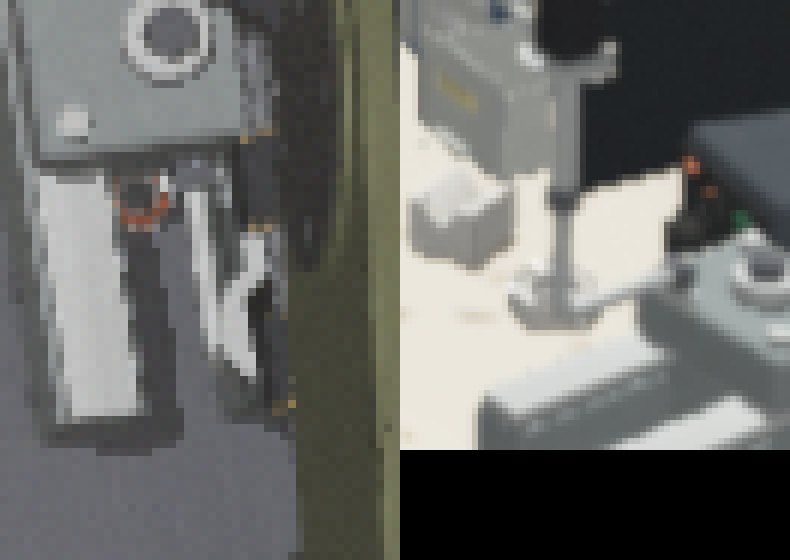

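The top crop shows the foot bar running (195,190) to (212,350), with the end block at (205,172), over the gap. The scene crop shows the bar at (563,250) and the block's top at (685,262), i.e. px (377.5,208.7), which matches a length of ≈170 mm. I descend into the open part of the gap.

```bash
python3 -m creep '[[0,0,0,-0.003,0,0,0.01],[0,0,0,-0.008,0,-0.006,0.01],[0,0,0,-0.008,0,-0.015,0.01],[0,0,0,-0.008,0,-0.024,0.01],[0,0,0,-0.008,0,-0.033,0.01],[0,0,0,-0.008,0,-0.042,0.01],[0,0,0,-0.008,0,-0.050,0.01],[0,0,0,-0.008,0,-0.057,0.01],[0,0,0,-0.008,0,-0.060,0.01],[0,0,0,-0.008,0,-0.060,0.01]]' && python3 -m creep '[[0,0,0,0,0,-0.003,0.01],[0,0,0,0,0,-0.008,0.01],[0,0,0,0,0,-0.013,0.01],[0,0,0,0,0,-0.018,0.01],[0,0,0,0,0,-0.023,0.01],[0,0,0,0,0,-0.028,0.01],[0,0,0,0,0,-0.033,0.01],[0,0,0,0,0,-0.037,0.01],[0,0,0,0,0,-0.039,0.01],[0,0,0,0,0,-0.039,0.01]]'
```

```text
clock: 7.07
tool_pos: [531.6, 63.0, 226.0]
orientation: [[-0.121, 0.993, -0.002], [0.993, 0.121, -0.0], [0.0, -0.002, -1.0]]
ft_force: [-0.1, -0.6, -1.6]
grip_width: 0.23
finger_force: 45.0
clock: 7.9
tool_pos: [531.7, 63.0, 187.5]
orientation: [[-0.121, 0.993, -0.001], [0.993, 0.121, -0.0], [0.0, -0.001, -1.0]]
ft_force: [-0.0, 0.5, -1.9]
grip_width: 0.227
finger_force: 45.0
```

```bash
python3 -m creep '[[0,0,0,0.002,0.0002,0,0.01],[0,0,0,0.005,0.0006,0,0.01],[0,0,0,0.008,0.001,0,0.01],[0,0,0,0.011,0.0014,0,0.01],[0,0,0,0.014,0.0017,0,0.01],[0,0,0,0.017,0.0021,0,0.01],[0,0,0,0.020,0.0025,0,0.01],[0,0,0,0.023,0.0028,0,0.01],[0,0,0,0.026,0.0032,0,0.01],[0,0,0,0.028,0.0034,0,0.01]]'  && python3 -m creep '[[0,0,0,0.002,0.0002,0,0.01],[0,0,0,0.005,0.0006,0,0.01],[0,0,0,0.008,0.001,0,0.01],[0,0,0,0.012,0.0015,0,0.01],[0,0,0,0.016,0.002,0,0.01],[0,0,0,0.02,0.0025,0,0.01],[0,0,0,0.024,0.003,0,0.01],[0,0,0,0.028,0.0034,0,0.01],[0,0,0,0.031,0.0038,0,0.01],[0,0,0,0.032,0.0039,0,0.01]]'
```

```text
clock: 8.73
tool_pos: [560.5, 66.4, 188.3]
orientation: [[-0.121, 0.993, -0.0], [0.993, 0.121, 0.0], [0.0, -0.0, -1.0]]
ft_force: [-0.6, 0.2, -2.8]
grip_width: 0.227
finger_force: 45.0
clock: 9.57
tool_pos: [592.6, 70.3, 188.3]
orientation: [[-0.121, 0.993, 0.0], [0.993, 0.121, -0.0], [-0.0, 0.0, -1.0]]
ft_force: [0.4, 1.2, -2.3]
grip_width: 0.229
finger_force: 45.0
```

```bash
python3 -m creep '[[0,0,0,0,0,-0.001,0.01],[0,0,0,0,0,-0.002,0.01],[0,0,0,0,0,-0.003,0.01],[0,0,0,0,0,-0.004,0.01],[0,0,0,0,0,-0.005,0.01],[0,0,0,0,0,-0.006,0.01],[0,0,0,0,0,-0.007,0.01],[0,0,0,0,0,-0.008,0.01],[0,0,0,0,0,-0.009,0.01],[0,0,0,0,0,-0.009,0.01]]'  && python3 -m creep '[[0,0,0,0,0,-0.0003,0.01],[0,0,0,0,0,-0.0006,0.01],[0,0,0,0,0,-0.0009,0.01],[0,0,0,0,0,-0.0012,0.01],[0,0,0,0,0,-0.0015,0.01],[0,0,0,0,0,-0.0018,0.01],[0,0,0,0,0,-0.0021,0.01],[0,0,0,0,0,-0.0024,0.01],[0,0,0,0,0,-0.0027,0.01],[0,0,0,0,0,-0.003,0.01]]'
```

```text
clock: 10.4
tool_pos: [591.9, 70.3, 179.0]
orientation: [[-0.121, 0.993, -0.0], [0.993, 0.121, -0.0], [0.0, -0.0, -1.0]]
ft_force: [0.3, -0.1, -2.2]
grip_width: 0.227
finger_force: 45.0
clock: 11.23
tool_pos: [592.1, 70.3, 176.3]
orientation: [[-0.121, 0.993, -0.0], [0.993, 0.121, 0.0], [0.0, -0.0, -1.0]]
ft_force: [0.3, -0.5, -1.9]
grip_width: 0.227
finger_force: 45.0
```

```bash
python3 -m creep '[[0,0,0,0,0,-0.0003,0.01],[0,0,0,0,0,-0.0006,0.01],[0,0,0,0,0,-0.0009,0.01],[0,0,0,0,0,-0.0012,0.01],[0,0,0,0,0,-0.0015,0.01],[0,0,0,0,0,-0.0018,0.01],[0,0,0,0,0,-0.0021,0.01],[0,0,0,0,0,-0.0024,0.01],[0,0,0,0,0,-0.0025,0.01],[0,0,0,0,0,-0.0025,0.01]]'
```

```text
clock: 12.07
tool_pos: [592.1, 70.3, 173.8]
orientation: [[-0.121, 0.993, -0.0], [0.993, 0.121, 0.0], [0.0, -0.0, -1.0]]
ft_force: [0.1, 0.3, -2.1]
grip_width: 0.225
finger_force: 45.0
```

```bash
python3 -m creep '[[0,0,0,0,0,-0.0003,0.01],[0,0,0,0,0,-0.0006,0.01],[0,0,0,0,0,-0.0009,0.01],[0,0,0,0,0,-0.0012,0.01],[0,0,0,0,0,-0.0015,0.01],[0,0,0,0,0,-0.0018,0.01],[0,0,0,0,0,-0.0021,0.01],[0,0,0,0,0,-0.0024,0.01],[0,0,0,0,0,-0.0025,0.01],[0,0,0,0,0,-0.0025,0.01]]'
```

```text
clock: 12.9
tool_pos: [592.1, 70.3, 171.3]
orientation: [[-0.121, 0.993, -0.0], [0.993, 0.121, 0.0], [0.0, -0.0, -1.0]]
ft_force: [0.3, -0.7, -2.1]
grip_width: 0.227
finger_force: 45.0
```

```bash
python3 -m creep '[[0,0,0,0,0,-0.0003,0.01],[0,0,0,0,0,-0.0006,0.01],[0,0,0,0,0,-0.0009,0.01],[0,0,0,0,0,-0.0012,0.01],[0,0,0,0,0,-0.0015,0.01],[0,0,0,0,0,-0.0018,0.01],[0,0,0,0,0,-0.002,0.01],[0,0,0,0,0,-0.002,0.01],[0,0,0,0,0,-0.002,0.01],[0,0,0,0,0,-0.002,0.01]]'
```

```text
clock: 13.73
tool_pos: [592.1, 70.3, 169.4]
orientation: [[-0.121, 0.993, -0.0], [0.993, 0.121, -0.0], [-0.0, -0.0, -1.0]]
ft_force: [0.0, 0.3, -2.0]
grip_width: 0.227
finger_force: 45.0
```

```bash
python3 -m creep '[[0,0,0,0,0,-0.0003,0.01],[0,0,0,0,0,-0.0006,0.01],[0,0,0,0,0,-0.0009,0.01],[0,0,0,0,0,-0.0012,0.01],[0,0,0,0,0,-0.0015,0.01],[0,0,0,0,0,-0.0018,0.01],[0,0,0,0,0,-0.002,0.01],[0,0,0,0,0,-0.002,0.01],[0,0,0,0,0,-0.002,0.01],[0,0,0,0,0,-0.002,0.01]]'
```

```text
clock: 14.57
tool_pos: [592.1, 70.3, 167.4]
orientation: [[-0.121, 0.993, -0.0], [0.993, 0.121, -0.0], [-0.0, -0.0, -1.0]]
ft_force: [-0.5, 0.3, -2.0]
grip_width: 0.227
finger_force: 45.0
```

```bash
python3 -m creep '[[0,0,0,0,0,-0.0003,0.01],[0,0,0,0,0,-0.0006,0.01],[0,0,0,0,0,-0.0009,0.01],[0,0,0,0,0,-0.0012,0.01],[0,0,0,0,0,-0.0015,0.01],[0,0,0,0,0,-0.0018,0.01],[0,0,0,0,0,-0.002,0.01],[0,0,0,0,0,-0.002,0.01],[0,0,0,0,0,-0.002,0.01],[0,0,0,0,0,-0.002,0.01]]'
```

```text
clock: 15.4
tool_pos: [592.2, 70.3, 165.7]
orientation: [[-0.121, 0.993, 0.0], [0.993, 0.121, -0.0], [-0.0, 0.0, -1.0]]
ft_force: [-1.1, -0.2, 2.0]
grip_width: 0.226
finger_force: 45.0
```

Contact at about TCP z 167.4 fits only the pan: if the claw were on the bearing, the rod would have to be shorter than 162 mm. I ease off and rake out.

```bash
python3 -m creep '[[0,0,0,0,0,0.0006,0.01],[0,0,0,0,0,0.0012,0.01],[0,0,0,-0.001,-0.0001,0.0012,0.01],[0,0,0,-0.003,-0.0004,0.0012,0.01],[0,0,0,-0.005,-0.0006,0.0012,0.01],[0,0,0,-0.007,-0.0009,0.0012,0.01],[0,0,0,-0.009,-0.0011,0.0012,0.01],[0,0,0,-0.011,-0.0013,0.0012,0.01],[0,0,0,-0.013,-0.0016,0.0012,0.01],[0,0,0,-0.015,-0.0018,0.0012,0.01]]' && python3 -m creep '[[0,0,0,-0.002,-0.0002,0,0.01],[0,0,0,-0.004,-0.0005,0,0.01],[0,0,0,-0.006,-0.0007,0,0.01],[0,0,0,-0.008,-0.001,0,0.01],[0,0,0,-0.010,-0.0012,0,0.01],[0,0,0,-0.012,-0.0015,0,0.01],[0,0,0,-0.014,-0.0017,0,0.01],[0,0,0,-0.017,-0.0021,0,0.01],[0,0,0,-0.02,-0.0024,0,0.01],[0,0,0,-0.023,-0.0028,0,0.01]]'
```

```text
clock: 16.23
tool_pos: [576.9, 68.5, 166.5]
orientation: [[-0.121, 0.993, -0.0], [0.993, 0.121, -0.0], [-0.0, -0.0, -1.0]]
ft_force: [0.1, 0.3, -1.3]
grip_width: 0.23
finger_force: 45.0
clock: 17.07
tool_pos: [553.8, 65.7, 166.6]
orientation: [[-0.121, 0.993, 0.0], [0.993, 0.121, 0.0], [0.0, 0.0, -1.0]]
ft_force: [1.2, 0.1, -0.1]
grip_width: 0.231
finger_force: 45.0
```

```bash
python3 -m creep '[[0,0,0,-0.003,-0.0004,0,0.01],[0,0,0,-0.006,-0.0007,0,0.01],[0,0,0,-0.009,-0.0011,0,0.01],[0,0,0,-0.012,-0.0015,0,0.01],[0,0,0,-0.015,-0.0018,0,0.01],[0,0,0,-0.018,-0.0022,0,0.01],[0,0,0,-0.021,-0.0026,0,0.01],[0,0,0,-0.024,-0.0029,0,0.01],[0,0,0,-0.027,-0.0033,0,0.01],[0,0,0,-0.030,-0.0037,0,0.01]]' && python3 -m creep '[[0,0,0,-0.003,-0.0004,0,0.01],[0,0,0,-0.006,-0.0007,0,0.01],[0,0,0,-0.009,-0.0011,0,0.01],[0,0,0,-0.012,-0.0015,0,0.01],[0,0,0,-0.015,-0.0018,0,0.01],[0,0,0,-0.018,-0.0022,0,0.01],[0,0,0,-0.021,-0.0026,0,0.01],[0,0,0,-0.024,-0.0029,0,0.01],[0,0,0,-0.027,-0.0033,0,0.01],[0,0,0,-0.030,-0.0037,0,0.01]]'
python3 - <<'E'
from h import *
im=optics.grab_frame('scene')[:,:,::-1].astype(int)
m=(im[:,:,2]-im[:,:,0]>50);m[:225]=0;m[290:]=0;m[:,:310]=0;m[:,420:]=0
n,l,s,c=cv2.connectedComponentsWithStats(m.astype(np.uint8));print([(s[i].tolist(),c[i].round(1).tolist(),onz('scene',c[i],14).round(1).tolist()) for i in range(1,n)])
E
```

```text
clock: 17.9
tool_pos: [523.8, 62.0, 166.6]
orientation: [[-0.121, 0.993, 0.0], [0.993, 0.121, 0.0], [0.0, 0.0, -1.0]]
ft_force: [-0.3, 0.7, -1.6]
grip_width: 0.228
finger_force: 45.0
clock: 18.73
tool_pos: [493.8, 58.3, 166.6]
orientation: [[-0.121, 0.993, 0.0], [0.993, 0.121, 0.0], [-0.0, 0.0, -1.0]]
ft_force: [0.6, -0.7, -0.6]
grip_width: 0.226
finger_force: 45.0
[([411, 225, 9, 11, 64], [416.0, 229.8], [778.2, 97.7, 14.0]), ([396, 288, 9, 2, 12], [399.8, 288.5], [570.7, -93.8, 14.0])]
```

```bash
python3 -m creep '[[0,0,0,-0.003,-0.0004,0,0.01],[0,0,0,-0.006,-0.0007,0,0.01],[0,0,0,-0.009,-0.0011,0,0.01],[0,0,0,-0.012,-0.0015,0,0.01],[0,0,0,-0.015,-0.0018,0,0.01],[0,0,0,-0.018,-0.0022,0,0.01],[0,0,0,-0.021,-0.0026,0,0.01],[0,0,0,-0.024,-0.0029,0,0.01],[0,0,0,-0.026,-0.0032,0,0.01],[0,0,0,-0.028,-0.0034,0,0.01]]' && python3 -m creep '[[0,0,0,-0.003,-0.0004,0,0.01],[0,0,0,-0.006,-0.0007,0,0.01],[0,0,0,-0.009,-0.0011,0,0.01],[0,0,0,-0.012,-0.0015,0,0.01],[0,0,0,-0.015,-0.0018,0,0.01],[0,0,0,-0.017,-0.0021,0,0.01],[0,0,0,-0.019,-0.0023,0,0.01],[0,0,0,-0.021,-0.0025,0,0.01],[0,0,0,-0.022,-0.0027,0,0.01],[0,0,0,-0.022,-0.0027,0,0.01]]'
python3 - <<'E'
from h import *
o=optics.grab_frame('scene')[:,:,::-1].copy(); im=o.astype(int)
m=(im[:,:,2]-im[:,:,0]>40);m[:225]=0;m[287:]=0;m[:,:310]=0;m[:,410:]=0
n,l,s,c=cv2.connectedComponentsWithStats(m.astype(np.uint8));print([(s[i].tolist(),c[i].round(1).tolist(),onz('scene',c[i],14).round(1).tolist()) for i in range(1,n)])
cv2.imwrite('pics/r1.png',cv2.resize(o[195:295,305:420],None,fx=5,fy=5,interpolation=cv2.INTER_CUBIC))
E
```

```text
clock: 19.62
tool_pos: [465.9, 54.9, 166.6]
orientation: [[-0.121, 0.993, 0.0], [0.993, 0.121, -0.0], [-0.0, 0.0, -1.0]]
ft_force: [0.2, 0.5, -0.7]
grip_width: 0.228
finger_force: 45.0
clock: 20.45
tool_pos: [443.9, 52.2, 166.6]
orientation: [[-0.121, 0.993, -0.0], [0.993, 0.121, 0.0], [0.0, -0.0, -1.0]]
ft_force: [0.1, -0.3, -1.1]
grip_width: 0.233
finger_force: 45.0
[([341, 263, 4, 4, 9], [342.9, 264.6], [496.2, 53.5, 14.0])]
```

View pics/r1.png

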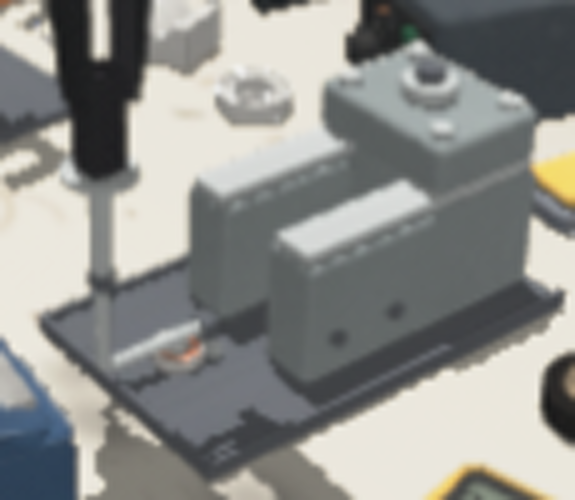

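The crop shows the bearing out on the pan at (183,353), clear of the rails, lying beside the foot. I back the claw off, lift, and carry the rod back.

```bash
python3 -m creep '[[0,0,0,0.002,0.0002,0,0.01],[0,0,0,0.004,0.0005,0,0.01],[0,0,0,0.004,0.0005,0.002,0.01],[0,0,0,0.004,0.0005,0.006,0.01],[0,0,0,0.004,0.0005,0.014,0.01],[0,0,0,0.004,0.0005,0.026,0.01],[0,0,0,0.004,0.0005,0.04,0.01],[0,0,0,0.004,0.0005,0.056,0.01],[0,0,0,0.004,0.0005,0.07,0.01],[0,0,0,0.004,0.0005,0.0775,0.01]]' && python3 -m creep '[[0,0,0.5,-0.002,0.008,0,0.01],[0,0,1,-0.006,0.03,0,0.01],[0,0,2,-0.012,0.062,0,0.01],[0,0,3,-0.018,0.098,0,0.01],[0,0,4,-0.025,0.135,0,0.01],[0,0,5,-0.032,0.172,0,0.01],[0,0,5.4,-0.039,0.208,0,0.01],[0,0,5.4,-0.045,0.24,0,0.01],[0,0,5.4,-0.049,0.264,0,0.01],[0,0,5.4,-0.051,0.276,0,0.01]]' && python3 -m creep '[[0,0,0,0,0,0,0.01],[0,0,0,0,0,0,0.01],[0,0,0,0,0,0,0.01],[0,0,0,0,0,0,0.01],[0,0,0,0,0,0,0.01],[0,0,0,0,0,0,0.01],[0,0,0,0,0,0,0.01],[0,0,0,0,0,0,0.01],[0,0,0,0,0,0,0.01],[0,0,0,0,0,0,0.01]]'
python3 - <<'E'
from h import *
im=optics.grab_frame('top')[:,:,::-1].astype(int)
m=(im[:,:,2]-im[:,:,0]>45);m[:140]=0;m[240:]=0;m[:,:345]=0;m[:,412:]=0
n,l,s,c=cv2.connectedComponentsWithStats(m.astype(np.uint8));print([(s[i].tolist(),c[i].round(1).tolist(),onz('top',c[i],14).round(1).tolist()) for i in range(1,n)])
s=r.observe();print(s['tool_pos'])
E
```

```text
clock: 21.33
tool_pos: [449.2, 52.7, 247.4]
orientation: [[-0.121, 0.993, 0.004], [0.993, 0.121, 0.0], [-0.0, 0.004, -1.0]]
ft_force: [-0.3, 0.5, -1.3]
grip_width: 0.231
finger_force: 45.0
clock: 22.17
tool_pos: [395.3, 331.4, 243.0]
orientation: [[-0.217, 0.976, -0.002], [0.976, 0.217, -0.0], [0.0, -0.002, -1.0]]
ft_force: [-0.6, 0.2, -2.8]
grip_width: 0.224
finger_force: 45.0
clock: 23.0
tool_pos: [397.2, 328.6, 244.1]
orientation: [[-0.214, 0.977, 0.0], [0.977, 0.214, 0.0], [0.0, 0.0, -1.0]]
ft_force: [0.3, -0.4, -2.7]
grip_width: 0.228
finger_force: 45.0
[([376, 212, 8, 8, 27], [379.1, 215.7], [492.1, 62.0, 14.0])]
[397.12791227 328.66140999 244.05972033]
```

```bash
python3 -m creep '[[0,0,0,0.004,0.0009,0,0.01],[0,0,0,0.014,0.0031,0,0.01],[0,0,0,0.026,0.0057,0,0.01],[0,0,0,0.038,0.0083,0,0.01],[0,0,0,0.05,0.011,0,0.01],[0,0,0,0.061,0.0134,0,0.01],[0,0,0,0.071,0.0156,0,0.01],[0,0,0,0.079,0.0174,0,0.01],[0,0,0,0.085,0.0187,0,0.01],[0,0,0,0.088,0.0193,0,0.01]]' && python3 -m creep '[[0,0,0,0.004,0.0009,0,0.01],[0,0,0,0.009,0.002,0,0.01],[0,0,0,0.014,0.0031,0,0.01],[0,0,0,0.019,0.0042,0,0.01],[0,0,0,0.024,0.0053,0,0.01],[0,0,0,0.028,0.0062,0,0.01],[0,0,0,0.031,0.0068,0,0.01],[0,0,0,0.033,0.0073,0,0.01],[0,0,0,0.0338,0.0075,0,0.01],[0,0,0,0.0338,0.0075,0,0.01]]'
```

```text
clock: 23.88
tool_pos: [486.0, 348.1, 243.9]
orientation: [[-0.214, 0.977, -0.0], [0.977, 0.214, -0.0], [-0.0, -0.0, -1.0]]
ft_force: [0.0, -0.6, -1.2]
grip_width: 0.226
finger_force: 45.0
clock: 24.72
tool_pos: [519.0, 355.5, 244.0]
orientation: [[-0.214, 0.977, -0.0], [0.977, 0.214, -0.0], [0.0, -0.0, -1.0]]
ft_force: [0.3, 0.2, -1.8]
grip_width: 0.223
finger_force: 45.0
```

```bash
python3 -m creep '[[0,0,0,0,0,-0.003,0.01],[0,0,0,0,0,-0.007,0.01],[0,0,0,0,0,-0.011,0.01],[0,0,0,0,0,-0.015,0.01],[0,0,0,0,0,-0.019,0.01],[0,0,0,0,0,-0.022,0.01],[0,0,0,0,0,-0.024,0.01],[0,0,0,0,0,-0.0252,0.01],[0,0,0,0,0,-0.0258,0.01],[0,0,0,0,0,-0.0258,0.01]]' && python3 -m creep '[[0,0,0,0,0,-0.0002,0.01],[0,0,0,0,0,-0.0004,0.01],[0,0,0,0,0,-0.0006,0.01],[0,0,0,0,0,-0.0006,0.01],[0,0,0,0,0,-0.0006,0.01],[0,0,0,0,0,-0.0006,0.01],[0,0,0,0,0,-0.0006,0.01],[0,0,0,0,0,-0.0006,0.01],[0,0,0,0,0,-0.0006,0.01],[0,0,0,0,0,-0.0006,0.01]]'
```

```text
clock: 25.55
tool_pos: [518.9, 355.5, 218.2]
orientation: [[-0.214, 0.977, -0.0], [0.977, 0.214, 0.0], [0.0, -0.0, -1.0]]
ft_force: [-0.0, -0.1, -2.0]
grip_width: 0.23
finger_force: 45.0
clock: 26.38
tool_pos: [518.9, 355.5, 217.6]
orientation: [[-0.214, 0.977, -0.0], [0.977, 0.214, -0.0], [-0.0, -0.0, -1.0]]
ft_force: [0.0, 0.2, -2.0]
grip_width: 0.225
finger_force: 45.0
```

```bash
python3 -m creep '[[0,0,0,0,0,-0.0003,0.01],[0,0,0,0,0,-0.0006,0.01],[0,0,0,0,0,-0.0009,0.01],[0,0,0,0,0,-0.0011,0.01],[0,0,0,0,0,-0.0011,0.01],[0,0,0,0,0,-0.0011,0.01],[0,0,0,0,0,-0.0011,0.01],[0,0,0,0,0,-0.0011,0.01],[0,0,0,0,0,-0.0011,0.01],[0,0,0,0,0,-0.0011,0.01]]'
```

```text
clock: 27.22
tool_pos: [519.1, 355.5, 217.6]
orientation: [[-0.214, 0.977, 0.001], [0.977, 0.214, 0.0], [0.0, 0.001, -1.0]]
ft_force: [-1.6, -1.6, 5.0]
grip_width: 0.228
finger_force: 45.0
```

```bash
python3 -m creep '[[0,0,0,0,0,0.0006,0.01],[0,0,0,0,0,0.0009,0.01],[0,0,0,0,0,0.0009,0.022],[0,0,0,0,0,0.0009,0.026],[0,0,0,0,0,0.0009,0.032],[0,0,0,0,0,0.0009,0.04],[0,0,0,0,0,0.0009,0.05],[0,0,0,0,0,0.0009,0.06],[0,0,0,0,0,0.0009,0.07],[0,0,0,0,0,0.0009,0.075]]' && python3 -m creep '[[0,0,0,0,0,0.001,0.075],[0,0,0,0,0,0.004,0.075],[0,0,0,0,0,0.010,0.075],[0,0,0,0,0,0.02,0.075],[0,0,0,0,0,0.035,0.075],[0,0,0,0,0,0.055,0.075],[0,0,0,0,0,0.08,0.075],[0,0,0,0,0,0.1,0.075],[0,0,0,0,0,0.115,0.075],[0,0,0,0,0,0.12,0.075]]' && python3 -m creep '[[0,0,0,-0.006,0.006,0,0.08],[0,0,0,-0.02,0.02,0,0.08],[0,0,0,-0.04,0.04,0,0.08],[0,0,0,-0.065,0.065,0,0.08],[0,0,0,-0.09,0.09,0,0.08],[0,0,0,-0.115,0.115,0,0.08],[0,0,0,-0.135,0.135,0,0.08],[0,0,0,-0.148,0.148,0,0.08],[0,0,0,-0.15,0.15,0,0.08],[0,0,0,-0.15,0.15,0,0.08]]'
python3 - <<'E'
from h import *
o=optics.grab_frame('scene')[:,:,::-1]; t=optics.grab_frame('top')[:,:,::-1]
x=cv2.resize(o[130:290,265:420],None,fx=2.6,fy=2.6,interpolation=cv2.INTER_CUBIC);y=cv2.resize(t[145:245,250:420],None,fx=2.3,fy=2.3,interpolation=cv2.INTER_CUBIC)
y=np.vstack([y,np.zeros((x.shape[0]-y.shape[0],y.shape[1],3),np.uint8)])
cv2.imwrite('pics/end.png',np.hstack([x,y]))
E
```

```text
clock: 28.05
tool_pos: [518.9, 355.5, 217.3]
orientation: [[-0.214, 0.977, -0.0], [0.977, 0.214, -0.0], [-0.0, -0.0, -1.0]]
ft_force: [0.6, -0.2, 0.8]
grip_width: 0.629
finger_force: 0.0
clock: 28.88
tool_pos: [520.0, 356.1, 342.7]
orientation: [[-0.214, 0.977, 0.006], [0.977, 0.214, 0.003], [0.002, 0.007, -1.0]]
ft_force: [0.2, 0.3, 0.2]
grip_width: 0.788
finger_force: 0.0
clock: 29.72
tool_pos: [367.4, 505.9, 335.7]
orientation: [[-0.216, 0.976, -0.002], [0.976, 0.216, -0.002], [-0.002, -0.002, -1.0]]
ft_force: [1.2, -0.2, -0.1]
grip_width: 0.841
finger_force: 0.0
```

View pics/end.png

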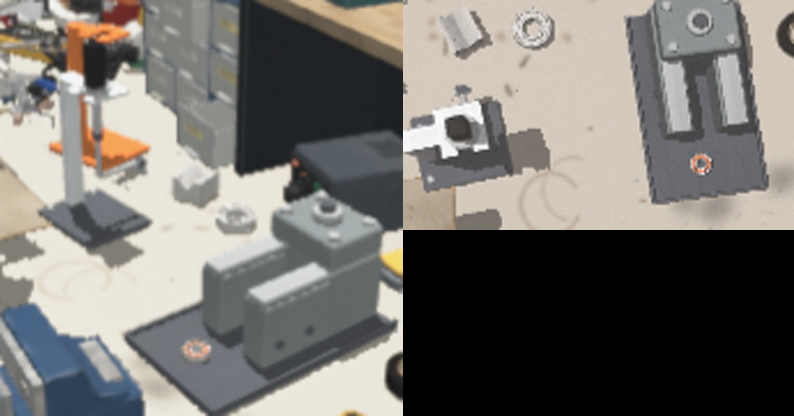

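The bearing lies flat on the pan at crop (197,350) in the scene view and (701,164) in the top view, well clear of the gap. The rod hangs upright in the white fork at (96,65), and the loose things are undisturbed.

```bash
python3 -c "
from rig import r
print(r.hand_in())"
```

```text
the job is handed in; nothing more can be done
None
```

I raked the bearing out with the hooked rod, and it lies flat on the pan clear of the gap. The rod hangs upright in its fork again, and the job was handed in at about 30 s with no verdict returned.

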